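# Locate a bracket in the drilling fixture and clamp it

## Robot

A 6-joint arm with a two-finger parallel gripper is mounted at the origin on the work surface. World frame = base frame: x ahead of the robot, y to its left, z up, the work surface at z = 0. Lengths are in m, angles in rad, forces in N, time in s.
With the tool pointing down it reaches from about 0.225 to 0.875 m from the base axis. Payload 3.4 kg.
Tool frame: the origin (TCP) lies at the very end of the fingers, on their centre line; the grasp point (between the pads) lies 19 mm behind it; z points along the fingers, y is the line along which they close (so a half turn about z gives the same grasp; the last joint's range is limited). The gripper opens to 85 mm and grips with 20 to 120 N. Pads are 22 mm wide; open, the fingers measure 114 mm over their backs; the gripper's body (76 mm by 85 mm) begins 54 mm behind the grasp point. The pads swing forward as they close: fully open they stand 13 mm farther back than shut.
Start: joints at [-1.248, 0.276, 1.505, -0, 1.361, -0.121], TCP at [0.247, -0.519, 0.198] pointing down, gripper open.
Joint ranges: [-2.89, 2.89], [-0.75, 2.08], [0.22, 2.7], [-1.18, 4.32], [0.11, 2.71], [-2.7, 2.7]. Speed limits (rad/s): [2.57, 2.57, 3.14, 3.14, 3.14, 3.14].

## Interface

Orientations are given as a unit quaternion [w, x, y, z].
In Python, from rig import get_state, optics, sign_off gives the robot as it stands.
- The arm moves only by the tool send_rows, never from a script. Its argument "increments" is a list of rows, each an object with "gripper": the gripper's target within -1 to 1 (shut at 1, half-way at 0, fully open at -1); "linear": the shift along the world's x, y, z in m, a list of three; "delta_rot": the turn, a rotation vector about the world's x, y, z in rad, a list of three. In form: [{"gripper": gripper, "linear": [dx, dy, dz], "delta_rot": [rx, ry, rz]}, ...]. A call has 1 to 8 rows; each row is the pose to reach, as a shift and turn from the pose commanded when the call began; what a row does not reach only later rows make up. A row lasts 1/10 s, in which the tool goes at most 50 mm and 8.59 degrees, less where a joint would pass 70% of its speed; a pose out of reach is approached as far as the arm can. A call with a gripper value outside its range is refused whole. The fingers move at their own pace and stop on an object; "newtons" is the grip in N (left out, the last holds). Time passes only in rows, so rows that repeat a pose let the fingers close. It gives the time, the measured TCP pose, the force, the opening and the grip force at its end, in the units of the state.
- get_state(): the state, without advancing time (a new reading comes with each control period).
- optics.get_image(name): name is "scene" or "top" or "wrist"; returns a dict with "pixels" (400x640x3 uint8, blue, green, red), "K" (3x3 intrinsics, pixels), "k1" (the pictures are not rectified: a ray, as slopes to the right and down, at radius r is drawn at 1 + k1 r^2 times it, then the intrinsics apply), "rvec" (rotation vector, rad) and "tvec" (3), from world to camera coordinates, as OpenCV has them; the wrist camera has in their place "T_tool_cam" (4x4, takes a point from camera to tool coordinates, whose origin is the TCP and whose axes are the flange's). Camera axes: x right, y down, z forward; pixel columns grow to the right and rows downward; lengths in m; the calibration is good to about 2 mm. A picture is of the moment at which its call begins: read the wrist's pose just before it. There is no depth.
- sign_off(): hands the job in; it is judged then, once.
The state is a dict: "clock": time; "qpos": joint angles; "qd": joint speeds; "effort": joint torques, N m; "position": TCP position; "ee_rot": TCP orientation; "contact_force": force on the tool from outside, world axes, zero at the start; "moment": the same for the moment, N m; "width": finger opening in m; "gripper_force": force on a finger pad.
Only numpy, scipy, OpenCV 4.12 (cv2) and the standard library are available. Lean on these libraries where they do the work, as an engineer would, in place of code of your own. Each camera call takes 0.05 s, during which the arm holds its last target. There are 200 camera calls.

## Task

Get the aluminium bracket ready for drilling: push it along the fixture plate until it lies flush against the long back bar and its end is home against the short end stop, then lock it there by pushing the toggle clamp's red handle fully upright so that the clamp's pad presses on it. Only push with the fingers, never pick the bracket up, and leave the loose things on the plate and the bench where they are.

Things in the scene. Friction and masses are not known exactly. Their poses are not given: they have to be found in the camera images.
- fixture: Dark perforated steel plate fixed to the bench, 280 (x) x 460 (y) x 12 mm thick; origin at the centre of its underside, at bench height. At yaw 0 its x points away from the robot, y to the robot's left. It carries the back bar, the end stop and the toggle clamp. A bracket that is home has its origin at x = 25, y = 20, z = 12 mm in this frame, and the plate's yaw.
- back_bar (a point): Lower middle of the working face of the bright back bar, at the fixture's x = 60, y = 77.5, z = 12 mm. The face looks to the fixture's -x and runs along y from -30 to 185 mm. The bar is 25 mm thick and 22 mm high, plus two screw heads 8 mm high.
- end_stop (a point): Lower middle of the working face of the bright end stop, at the fixture's x = 12.5, y = -45, z = 12 mm. The face looks to the fixture's +y and runs along x from -15 to 40 mm. The stop is 25 mm thick and 22 mm high, plus a screw head 5 mm high. The clamp's foot stands on the -y side of it (x -1 to 51, y -123 to -73 mm).
- bracket: Loose cast-aluminium bracket, about 0.5 kg: foot 70 (x) x 130 (y) x 18 mm high, on it a round boss 34 mm across, 17 mm high, at y = +36 mm, and a low rib. Origin at the centre of its underside. It lies flat on the plate, its +x long side towards the back bar, its -y end towards the end stop, turned up to 20 degrees from the plate, and slides at a push of 2 to 5 N.
- bracket_far_left (a point): Lower corner of the bracket's foot at its own x = +35, y = +65 mm: boss end of the long side that goes against the back bar.
- bracket_far_right (a point): Lower corner of the bracket's foot at its own x = +35, y = -65 mm: the other end of that long side.
- bracket_end (a point): Middle of the lower edge of the end face that goes against the end stop, at the bracket's own x = 0, y = -65 mm.
- clamp_handle (a joint): Angle of the clamp's handle, rad: 0 upright, closed, at its stop; at the start 0.35 to 0.48, open, leaning away from the work to the fixture's -y. It turns about the line along the fixture's x through x = 25, y = -98, z = 47 mm. It stays where it is left and takes about 2 to 10 N near its tip, more at the very end as the pad meets the bracket.
- clamp_handle_tip (a point): Top end of the red handle, 105 mm from its pivot. The handle is straight: 40 mm of steel strip at the pivot, then a red round grip 16 to 19 mm thick over the outer 73 mm. The tip rises as it comes upright, so a pushing finger does best to follow its arc. Its top is 152 mm above the bench when upright.
- clamp_pad (a point): Underside of the black rubber pad, 16 mm across, 63 mm along the clamp's arm from the arm's pivot at the fixture's x = 25, y = -82, z = 42 mm. The arm stands up while the clamp is open and swings down as the handle is pushed upright; closed, it lies level and the pad presses the bracket's foot at the fixture's x = 25, y = -19 mm.
- clamp_arm: The clamp's steel arm with its pad, 10 mm wide; origin on its pivot. Moves only together with the handle.
- socket: Loose steel socket, 27 mm across, 38 mm high, standing on the plate; origin at the centre of its underside. To be left alone.
- bolt: Loose brass-coloured bolt standing on its head on the plate, 22 mm across, 45 mm high; origin at the centre of its underside. To be left alone.
- caliper: Loose caliper lying on the bench right of the plate, 235 mm long along its x, about 60 mm wide, 12 mm high; origin at the centre of its underside. To be left alone.
- wrench: Loose steel spanner lying on the bench right of the plate, 130 mm long along its x. To be left alone.
- spray_can: Loose spray can with a red label on the bench left of the plate, 64 mm across, 200 mm high; origin at the centre of its underside. To be left alone.
- oil_bottle: Loose small bottle with a yellow label left of the plate, 44 mm across, 110 mm high; origin at the centre of its underside. To be left alone.
- washer_tin: Loose open steel tin of washers left of the plate, 72 mm across, 45 mm high; origin at the centre of its underside. To be left alone.
Mind the look-alikes: they are no part of the job. What is shaped like the bracket but orange or turquoise is not meant.

How it is judged:
On the way, in this order (a step that is already met when the one before it is completed fails the run):
1. the bracket is flush against the back bar and home against the end stop (within 3 mm) while the clamp is still open (x of each of bracket_far_left, bracket_far_right in the frame of fixture above 0.057 m and y of bracket_end in the frame of fixture between -0.05 and -0.042 m and x of bracket in the frame of fixture below 0.03 m and height (world z) of bracket below 0.015 m and value of joint clamp_handle above 0.2 rad), for 0.2 s.
2. the clamp is closed on the bracket (value of joint clamp_handle below 0.12 rad and contact force between clamp_arm and bracket above 0.4 N), for 0.2 s.
At the end, for the whole second after the job is handed in: Both ends of the bracket's long side are within 3 mm of the back bar, its end is within 3 mm of the end stop, it lies flat and still on the plate, the clamp handle is within 0.12 rad of upright and the pad presses on the bracket with more than 0.4 N (all of step 2 and x of each of bracket_far_left, bracket_far_right in the frame of fixture above 0.057 m and y of bracket_end in the frame of fixture between -0.05 and -0.042 m and x of bracket in the frame of fixture below 0.03 m and height (world z) of bracket below 0.015 m and linear speed of bracket below 0.01 m/s); the robot touches nothing.
It fails at once if the bracket was lifted or tipped off the plate (more than 8 mm up or 0.2 rad) (height (world z) of bracket above 0.02 m or angle between bracket's own z axis and vertical above 0.2 rad).
It fails at once if a bystander on the plate (socket or bolt) was moved by more than 20 mm (distance of any of socket, bolt from where it was at the start of the episode above 0.02 m).
It fails at once if a bystander on the bench was moved by more than 20 mm (distance of any of caliper, wrench, spray_can, oil_bottle, washer_tin from where it was at the start of the episode above 0.02 m).
It also fails if it takes over 61 s, if anything falls off the work surface, if the arm or the gripper's body presses on something with over 40 N, if the wrist force passes 120 N, or if a joint passes its speed limit or range.

## Working session

There is one attempt and no reset: what is moved stays moved. The work goes in short steps, Python scripts to look and compute and a tool call to move; the robot and the scene stay as the last step left them, time stands still between calls to the robot, and variables do not carry over. Pictures are saved under pics/ and viewed, at most 10 in all, crops included, and the job is handed in when it is done.

Besides the shell and the picture viewer there is one more tool, called as name([rows], argument=value, ...), one row to a line, values as JSON. send_rows: Moves the arm, as the interface text tells. Its arguments: {"type":"object","properties":{"increments":{"type":"array"},"newtons":{"type":"number"}},"required":["increments"]}

```bash
mkdir -p pics; cat > h.py <<'E'
import numpy as np, cv2
from rig import get_state, optics, sign_off
def snap(name, f):
    im=optics.get_image(name); cv2.imwrite(f'pics/{f}.png',im['pixels']); np.save(f'pics/{f}.npy',im,allow_pickle=True); return im
def load(f): return np.load(f'pics/{f}.npy',allow_pickle=True).item()
def Rt(im):
    return cv2.Rodrigues(np.array(im['rvec'],float))[0], np.array(im['tvec'],float).ravel()
def ray(im,uv):
    d=np.array([im['k1'],0,0,0],float)
    p=cv2.undistortPoints(np.array([[uv]],float),np.array(im['K']),d)[0,0]
    R,t=Rt(im); return -R.T@t, R.T@np.array([p[0],p[1],1.])
def onz(im,uv,z):
    o,d=ray(im,uv); return o+d*(z-o[2])/d[2]
def proj(im,P):
    return cv2.projectPoints(np.array(P,float).reshape(-1,1,3),np.array(im['rvec'],float),np.array(im['tvec'],float),np.array(im['K']),np.array([im['k1'],0,0,0],float))[0][:,0]
def two(ia,ua,ib,ub):
    o,d=ray(ia,ua);p,e=ray(ib,ub)
    s=np.linalg.lstsq(np.c_[d,-e],p-o,rcond=None)[0]
    a=o+d*s[0];b=p+e*s[1]; return (a+b)/2,np.linalg.norm(a-b)
E
python3 - <<'E'
from h import *
for n in('top','scene'):
    im=snap(n,n+'0'); R,t=Rt(im); print(n,-R.T@t,im['K'][0][0],im['k1'])
print(get_state())
E
```

```text
top [0.46985601 0.0481991  1.19390716] 385.7520461790048 -0.09068791639244213
scene [ 0.90517769 -0.38272931  1.02068565] 407.15914650376845 -0.04088298174837089
{'clock': 0.1, 'qpos': array([-1.24800574e+00,  2.76511251e-01,  1.50598268e+00, -1.01846679e-05,
        1.36069262e+00, -1.21035163e-01]), 'qd': array([ 2.80289309e-04, -1.67804033e-03, -3.61575162e-03,  1.58704713e-03,
       -6.18536988e-05,  1.40270694e-03]), 'effort': array([ 8.41216370e-04, -4.17703593e+01, -2.46405745e+01, -3.01735445e-04,
        5.84172114e-03,  2.83515355e-06]), 'position': array([ 0.24671375, -0.51881626,  0.19714745]), 'ee_rot': array([-7.92396191e-04,  9.75477674e-01,  2.20096962e-01, -8.52123171e-05]), 'contact_force': array([ 0.42471756, -0.71378132,  0.11590898]), 'moment': array([ 0.03387136, -0.00363396,  0.02157433]), 'gripper_force': 0.0, 'width': 0.08550019228467728}
```

View pics/top0.png

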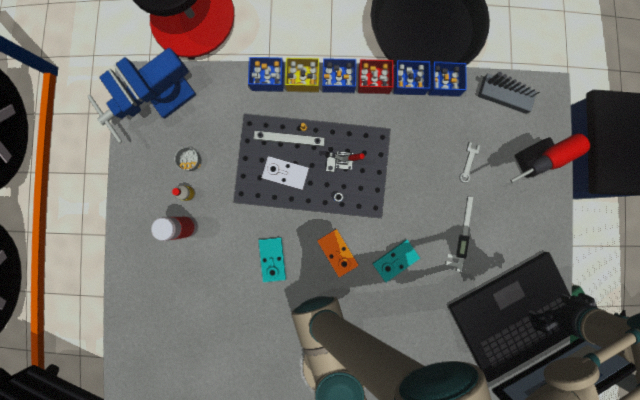

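View pics/scene0.png

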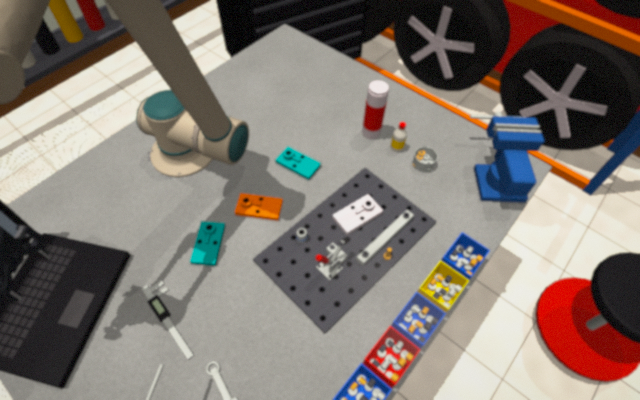

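The top view shows the plate with corners near (245,114), (390,128), (382,217) and (234,203). The bracket is at (285,172), the bar at (289,138), the clamp at (340,160) with its red tip at (358,156), the socket at (338,197) and the bolt at (303,127). Next I'll measure the plate and bracket.

```bash
cat > m.py <<'E'
from h import *
def measure(im, verbose=1):
    px=im['pixels']; g=cv2.cvtColor(px,cv2.COLOR_BGR2GRAY)
    roi=np.zeros_like(g); roi[105:225,225:400]=1
    m=((g<95)&(roi>0)).astype(np.uint8); m=cv2.morphologyEx(m,cv2.MORPH_CLOSE,np.ones((5,5)))
    c=max(cv2.findContours(m,cv2.RETR_EXTERNAL,2)[0],key=cv2.contourArea)
    hull=cv2.convexHull(c)[:,0].astype(float)
    W=np.array([onz(im,p,.012)[:2] for p in hull])
    r=cv2.minAreaRect((W*1000).astype(np.float32))
    b=cv2.boxPoints(r)
    e=[b[1]-b[0],b[2]-b[1]]; L=max(e,key=np.linalg.norm); L=L if L[1]>0 else -L
    yaw=np.arctan2(-L[0],L[1])
    o=np.array(r[0])
    return o,yaw,r[1]
def bracket(im,roi,thr=150):
    px=im['pixels']; g=px.min(axis=2); m=np.zeros_like(g)
    u0,v0,u1,v1=roi; m[v0:v1,u0:u1]=(g[v0:v1,u0:u1]>thr)
    m=cv2.morphologyEx(m,cv2.MORPH_CLOSE,np.ones((3,3)))
    c=max(cv2.findContours(m,cv2.RETR_EXTERNAL,2)[0],key=cv2.contourArea)
    W=np.array([onz(im,p,.030)[:2] for p in cv2.convexHull(c)[:,0].astype(float)])
    r=cv2.minAreaRect((W*1000).astype(np.float32)); b=cv2.boxPoints(r)
    e=[b[1]-b[0],b[2]-b[1]]; L=max(e,key=np.linalg.norm); L=L if L[1]>0 else -L
    return np.array(r[0]),np.arctan2(-L[0],L[1]),r[1]
E
python3 - <<'E'
from m import *
im=load('top0')
o,y,s=measure(im); print('plate',o,np.degrees(y),s)
for t in(130,160,190): print('br',[np.round(a,3) for a in bracket(im,(255,150,315,195),t)])
bo,by,_=bracket(im,(255,150,315,195),160)
R=np.array([[np.cos(y),-np.sin(y)],[np.sin(y),np.cos(y)]])
print('br in fix',R.T@(bo-o),np.degrees(by-y))
for n,uv,z in(('sock',(338,197),.05),('bolt',(303,126),.057),('boss',(273,168),.047),('tip',(362,155),.14)):
    p=onz(im,uv,z)[:2]*1000; print(n,p,R.T@(p-o))
# overlay predicted plate corners
P=lambda x,yy,z: list((o+R@np.array([x,yy]))/1000)+[z/1000]
print('bar face top proj',proj(im,[P(60,-30,34),P(60,185,34),P(85,185,34),P(-15,-45,34),P(40,-45,34)]))
big=cv2.resize(im['pixels'][105:225,225:400],None,fx=4.5,fy=4.5,interpolation=cv2.INTER_CUBIC)
cv2.imwrite('pics/c0.png',big)
E
```

```text
plate [615.95343018  93.44338989] -4.564382 (461.2484130859375, 281.63006591796875)
br [array([589.001, 174.575]), np.float32(-0.256), array([129.787,  69.435])]
br [array([588.914, 174.094]), np.float32(-0.256), array([127.615,  67.652])]
br [array([588.828, 174.005]), np.float32(-0.256), array([120.336,  61.9  ])]
br in fix [-33.37186096  78.24316437] -10.119121
sock [517.68165232  11.70186108] [-91.45518373 -89.30268588]
bolt [726.82259688 121.11945589] [108.3151104   36.41117958]
boss [599.85296106 207.99311366] [-25.16519008 112.90517226]
tip [631.20873581 -48.85266579] [  26.53073966 -140.63076573]
bar face top proj [[323.47735674 145.54446848]
 [253.30201394 138.44717749]
 [254.26108906 130.3913827 ]
 [325.82604597 170.53191721]
 [327.71414092 152.55891802]]
```

View pics/c0.png

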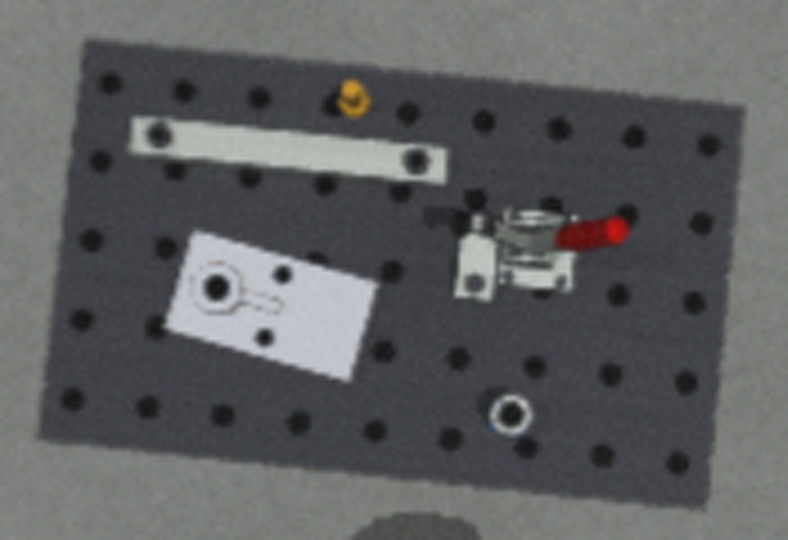

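The plate measures 461x282 mm at (616, 93) mm with yaw -4.56 deg. The bracket measures 128-130 x 68-69 mm at fixture (-33, 78), turned -10 deg relative to the plate. Both match the given sizes. I'll go above a spot behind the bracket with the fingers open along the plate's y.

send_rows([
  {"gripper": -1,"linear": [0.13,0.33,0.0],"delta_rot": [0,0,-0.26]},
  {"gripper": -1,"linear": [0.13,0.33,0.0],"delta_rot": [0,0,-0.26]},
  {"gripper": -1,"linear": [0.13,0.33,0.0],"delta_rot": [0,0,-0.26]},
  {"gripper": -1,"linear": [0.13,0.33,0.0],"delta_rot": [0,0,-0.26]},
  {"gripper": -1,"linear": [0.27,0.698,0.0],"delta_rot": [0,0,-0.523]},
  {"gripper": -1,"linear": [0.27,0.698,0.0],"delta_rot": [0,0,-0.523]},
  {"gripper": -1,"linear": [0.27,0.698,0.0],"delta_rot": [0,0,-0.523]},
  {"gripper": -1,"linear": [0.27,0.698,0.0],"delta_rot": [0,0,-0.523]},
])

```text
clock: 0.9
position: [0.3895, -0.1521, 0.1978]
ee_rot: [0.0, 0.999, -0.04, 0.0]
contact_force: [1.2, -0.2, -0.5]
width: 0.0853
gripper_force: 0.0
```

send_rows([
  {"gripper": -1,"linear": [0.12,0.31,0.0],"delta_rot": [0,0,0]},
  {"gripper": -1,"linear": [0.12,0.31,0.0],"delta_rot": [0,0,0]},
  {"gripper": -1,"linear": [0.12,0.31,0.0],"delta_rot": [0,0,0]},
  {"gripper": -1,"linear": [0.12,0.31,0.0],"delta_rot": [0,0,0]},
  {"gripper": -1,"linear": [0.12,0.31,0.0],"delta_rot": [0,0,0]},
  {"gripper": -1,"linear": [0.12,0.31,0.0],"delta_rot": [0,0,0]},
  {"gripper": -1,"linear": [0.12,0.31,0.0],"delta_rot": [0,0,0]},
  {"gripper": -1,"linear": [0.12,0.31,0.0],"delta_rot": [0,0,0]},
])

```text
clock: 1.7
position: [0.5105, 0.1598, 0.1972]
ee_rot: [-0.001, 0.999, -0.037, -0.0]
contact_force: [0.3, -0.7, -0.4]
width: 0.0855
gripper_force: 0.0
```

```bash
cat >> m.py <<'E'
O=np.array([615.95,93.44]); Y=np.radians(-4.564)
RF=np.array([[np.cos(Y),-np.sin(Y)],[np.sin(Y),np.cos(Y)]])
def tofix(w): return RF.T@(np.array(w)[:2]*1000-O)
def toworld(f): return (O+RF@np.array(f))/1000
def tcp(): 
    s=get_state(); return np.array(s['position']),s
def go(fx,fy):
    p,s=tcp(); print('tcp fix',tofix(p).round(1),'z',p[2].round(4),'delta to',(fx,fy),(toworld((fx,fy))-p[:2]).round(4),'t',s['clock'],s['contact_force'].round(1),s['ee_rot'].round(4))
E
python3 - <<'E'
from m import *
go(-105,78)
E
```

```text
tcp fix [-110.4   57.8] z 0.1972 delta to (-105, 78) [0.007  0.0197] t 1.7 [ 0.3 -0.7 -0.4] [-9.000e-04  9.993e-01 -3.730e-02 -1.000e-04]
```

send_rows([
  {"gripper": -1,"linear": [0.006,0.02,-0.04],"delta_rot": [0,0,0]},
  {"gripper": -1,"linear": [0.006,0.02,-0.08],"delta_rot": [0,0,0]},
  {"gripper": -1,"linear": [0.006,0.02,-0.12],"delta_rot": [0,0,0]},
  {"gripper": -1,"linear": [0.006,0.02,-0.15],"delta_rot": [0,0,0]},
  {"gripper": -1,"linear": [0.006,0.02,-0.17],"delta_rot": [0,0,0]},
  {"gripper": -1,"linear": [0.006,0.02,-0.178],"delta_rot": [0,0,0]},
  {"gripper": -1,"linear": [0.006,0.02,-0.178],"delta_rot": [0,0,0]},
])

```text
clock: 2.4
position: [0.5144, 0.1751, 0.019]
ee_rot: [0.0, 0.999, -0.04, -0.001]
contact_force: [0.2, 0.5, 0.0]
width: 0.0855
gripper_force: 0.0
```

send_rows([
  {"gripper": -1,"linear": [0,0,-0.003],"delta_rot": [0,0,0]},
  {"gripper": -1,"linear": [0,0,-0.004],"delta_rot": [0,0,0]},
])

```text
clock: 2.6
position: [0.5163, 0.1759, 0.017]
ee_rot: [-0.0, 0.999, -0.04, 0.001]
contact_force: [-0.3, 0.2, -0.0]
width: 0.0855
gripper_force: 0.0
```

send_rows([
  {"gripper": -1,"linear": [0,0,-0.003],"delta_rot": [0,0,0]},
  {"gripper": -1,"linear": [0,0,-0.004],"delta_rot": [0,0,0]},
])

```text
clock: 2.8
position: [0.5157, 0.1759, 0.0124]
ee_rot: [-0.0, 0.999, -0.04, 0.0]
contact_force: [0.8, 1.0, 0.3]
width: 0.0856
gripper_force: 0.0
```

```bash
python3 - <<'E'
from m import *
go(-105,78)
im=snap('scene','s1'); snap('wrist','w1')
u=proj(im,[tcp()[0]])[0]; print(u)
x,y=u.astype(int); big=cv2.resize(im['pixels'][y-70:y+70,x-80:x+120],None,fx=4,fy=4,interpolation=cv2.INTER_CUBIC)
cv2.imwrite('pics/s1c.png',big)
E
```

```text
tcp fix [-106.5   74.3] z 0.0124 delta to (-105, 78) [0.0018 0.0036] t 2.8 [0.8 1.  0.3] [-1.000e-04  9.992e-01 -3.960e-02  5.000e-04]
[338.28592658 201.19078549]
```

View pics/s1c.png

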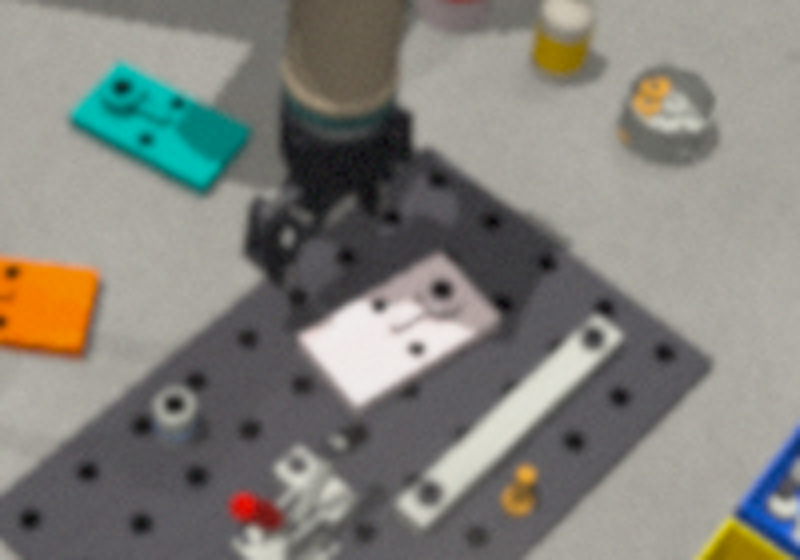

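The picture shows the open gripper low behind the bracket's -x side, clear of the bracket, with no contact force. I'll lower it 4 mm more and push along fixture +x.

send_rows([
  {"gripper": -1,"linear": [0.0,0.002,-0.002],"delta_rot": [0,0,0]},
  {"gripper": -1,"linear": [0.0,0.002,-0.004],"delta_rot": [0,0,0]},
  {"gripper": -1,"linear": [0.0,0.002,-0.004],"delta_rot": [0,0,0]},
])

```text
clock: 3.2
position: [0.5151, 0.178, 0.0076]
ee_rot: [0.0, 0.999, -0.039, -0.0]
contact_force: [-0.8, 0.7, 0.3]
width: 0.0854
gripper_force: 0.0
```

send_rows([
  {"gripper": -1,"linear": [0.006,-0.0005,0],"delta_rot": [0,0,0]},
  {"gripper": -1,"linear": [0.012,-0.001,0],"delta_rot": [0,0,0]},
  {"gripper": -1,"linear": [0.018,-0.0015,0],"delta_rot": [0,0,0]},
  {"gripper": -1,"linear": [0.024,-0.002,0],"delta_rot": [0,0,0]},
  {"gripper": -1,"linear": [0.03,-0.0025,0],"delta_rot": [0,0,0]},
  {"gripper": -1,"linear": [0.036,-0.003,0],"delta_rot": [0,0,0]},
  {"gripper": -1,"linear": [0.042,-0.0035,0],"delta_rot": [0,0,0]},
  {"gripper": -1,"linear": [0.048,-0.004,0],"delta_rot": [0,0,0]},
])

```text
clock: 4.0
position: [0.5639, 0.1738, 0.0079]
ee_rot: [0.0, 0.999, -0.04, -0.0]
contact_force: [-0.3, -0.2, -0.8]
width: 0.0854
gripper_force: 0.0
```

```bash
python3 - <<'E'
from m import *
go(-21,74)
E
```

```text
tcp fix [-58.3  76. ] z 0.0079 delta to (-21, 74) [ 0.037 -0.005] t 4.0 [-0.3 -0.2 -0.8] [ 1.000e-04  9.992e-01 -3.960e-02 -0.000e+00]
```

There was no push force, so I'll check the scene before going on.

```bash
python3 - <<'E'
from m import *
im=snap('scene','s2'); b=snap('top','t2')
u=proj(im,[tcp()[0]])[0]
x,y=u.astype(int); A=cv2.resize(im['pixels'][y-50:y+50,x-60:x+60],None,fx=5,fy=5,interpolation=cv2.INTER_CUBIC)
cv2.imwrite('pics/s2c.png',A)
E
```

```text
(no output)
```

View pics/s2c.png

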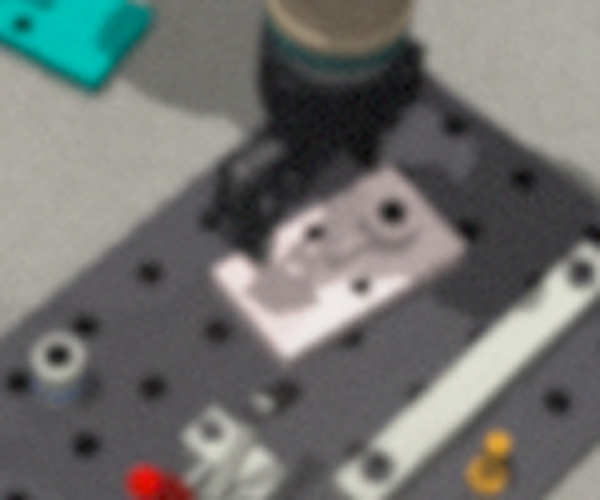

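```bash
python3 - <<'E'
from m import *
a=load('s1');im=load('s2'); u=proj(im,[tcp()[0]])[0].astype(int)
c2=np.array([290,345])/5+u-[60,50]; c1=np.array([358,395])/4+[258,131]
l2=np.array([468,240])/5+u-[60,50]; l1=np.array([500,310])/4+[258,131]
for n,c in(('far_right s1',c1),('s2',c2),('far_left s1',l1),('s2',l2)): print(n,c,tofix(onz(im,c,.03)).round(1))
print(u, get_state()['width'])
for f in('w1',):
    w=load(f); print(np.array(w['T_tool_cam']).round(3))
E
```

```text
far_right s1 [347.5  229.75] [-14.4  13.9]
s2 [348. 230.] [-12.9  14.3]
far_left s1 [383.  208.5] [  9.  139.4]
s2 [383.6 209. ] [ 11.3 139.4]
[350 211] 0.08547456765603409
[[ 0.001 -0.96  -0.279  0.072]
 [ 1.     0.001  0.     0.   ]
 [-0.    -0.279  0.96  -0.176]
 [ 0.     0.     0.     1.   ]]
```

The bracket did not move: the open tips pass above its 18 mm foot. I'll lift, retreat and use shut fingers, whose end is at the TCP.

send_rows([
  {"gripper": -1,"linear": [0,0,0.03],"delta_rot": [0,0,0]},
  {"gripper": -1,"linear": [0,0,0.06],"delta_rot": [0,0,0]},
  {"gripper": 1,"linear": [-0.025,0.002,0.06],"delta_rot": [0,0,0]},
  {"gripper": 1,"linear": [-0.045,0.003,0.06],"delta_rot": [0,0,0]},
  {"gripper": 1,"linear": [-0.045,0.003,0.06],"delta_rot": [0,0,0]},
  {"gripper": 1,"linear": [-0.045,0.003,0.06],"delta_rot": [0,0,0]},
  {"gripper": 1,"linear": [-0.045,0.003,0.06],"delta_rot": [0,0,0]},
  {"gripper": 1,"linear": [-0.045,0.003,0.06],"delta_rot": [0,0,0]},
], newtons=60)

```text
clock: 4.9
position: [0.5194, 0.1769, 0.0679]
ee_rot: [0.0, 0.999, -0.04, 0.0]
contact_force: [0.5, 0.2, 0.9]
width: 0.0002
gripper_force: 0.0
```

send_rows([
  {"gripper": 1,"linear": [0,0,-0.02],"delta_rot": [0,0,0]},
  {"gripper": 1,"linear": [0,0,-0.036],"delta_rot": [0,0,0]},
  {"gripper": 1,"linear": [0,0,-0.044],"delta_rot": [0,0,0]},
  {"gripper": 1,"linear": [0,0,-0.047],"delta_rot": [0,0,0]},
  {"gripper": 1,"linear": [0,0,-0.05],"delta_rot": [0,0,0]},
  {"gripper": 1,"linear": [0,0,-0.05],"delta_rot": [0,0,0]},
])

```text
clock: 5.5
position: [0.5187, 0.1769, 0.018]
ee_rot: [-0.0, 0.999, -0.04, 0.0]
contact_force: [0.2, 0.3, -0.6]
width: 0.0001
gripper_force: 0.0
```

```bash
python3 - <<'E'
from m import *
go(-21,74)
E
```

```text
tcp fix [-103.5   75.5] z 0.018 delta to (-21, 74) [ 0.0822 -0.0081] t 5.5 [ 0.2  0.3 -0.6] [-0.000e+00  9.992e-01 -3.960e-02  2.000e-04]
```

Push forward 48 mm.

send_rows([
  {"gripper": 1,"linear": [0.006,-0.0005,0],"delta_rot": [0,0,0]},
  {"gripper": 1,"linear": [0.012,-0.001,0],"delta_rot": [0,0,0]},
  {"gripper": 1,"linear": [0.018,-0.0015,0],"delta_rot": [0,0,0]},
  {"gripper": 1,"linear": [0.024,-0.002,0],"delta_rot": [0,0,0]},
  {"gripper": 1,"linear": [0.03,-0.0025,0],"delta_rot": [0,0,0]},
  {"gripper": 1,"linear": [0.036,-0.003,0],"delta_rot": [0,0,0]},
  {"gripper": 1,"linear": [0.042,-0.0035,0],"delta_rot": [0,0,0]},
  {"gripper": 1,"linear": [0.048,-0.004,0],"delta_rot": [0,0,0]},
])

```text
clock: 6.3
position: [0.5669, 0.1728, 0.0179]
ee_rot: [0.0, 0.999, -0.04, -0.0]
contact_force: [-0.3, 0.4, -0.5]
width: -0.0001
gripper_force: 0.0
```

send_rows([
  {"gripper": 1,"linear": [0.005,-0.0005,0],"delta_rot": [0,0,0]},
  {"gripper": 1,"linear": [0.01,-0.001,0],"delta_rot": [0,0,0]},
  {"gripper": 1,"linear": [0.015,-0.001,0],"delta_rot": [0,0,0]},
])

```text
clock: 6.6
position: [0.5817, 0.1718, 0.0179]
ee_rot: [0.0, 0.999, -0.04, -0.0]
contact_force: [1.4, -0.7, -0.7]
width: -0.0002
gripper_force: 0.0
```

```bash
python3 - <<'E'
from m import *
go(-21,74)
im=snap('top','t3'); x,y=225,105
cv2.imwrite('pics/t3c.png',cv2.resize(im['pixels'][105:225,225:400],None,fx=4.5,fy=4.5,interpolation=cv2.INTER_CUBIC))
E
```

```text
tcp fix [-40.4  75.4] z 0.0179 delta to (-21, 74) [ 0.0192 -0.0029] t 6.6 [ 1.4 -0.7 -0.7] [ 1.000e-04  9.992e-01 -3.960e-02 -1.000e-04]
```

View pics/t3c.png

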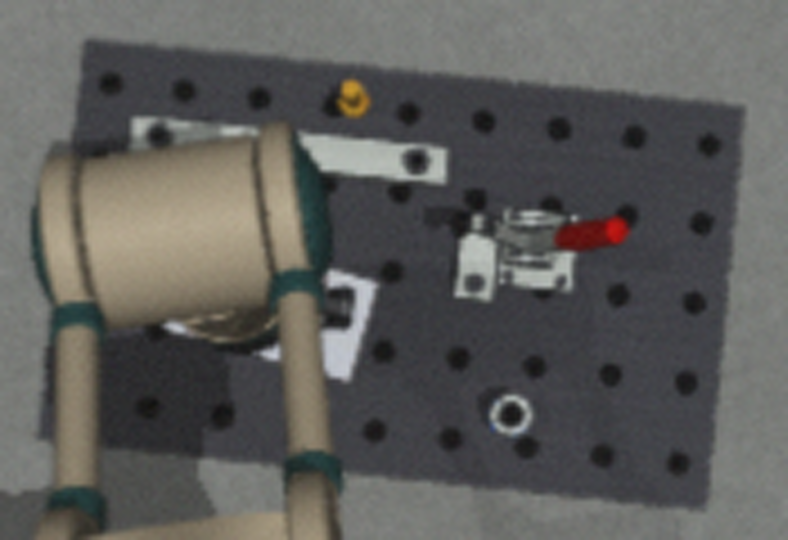

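The bracket is still where it was (visible corner at (375,280) in the crop), yet the TCP reads inside it. I'll put the scene and wrist views in one picture to see where the fingertip really is.

```bash
python3 - <<'E'
from m import *
p,s=tcp(); im=snap('scene','s3'); w=snap('wrist','w3')
u=proj(im,[p,p+[0,0,.03]]); print('tcp px',u)
x,y=u[0].astype(int); x0,y0=x-50,y-45
A=cv2.resize(im['pixels'][y0:y0+75,x0:x0+100],None,fx=4,fy=4,interpolation=cv2.INTER_CUBIC)
for q,c in zip(u,((0,255,0),(255,255,0))): cv2.circle(A,tuple(int(v) for v in (q-[x0,y0])*4),3,c,-1)
T=np.array(w['T_tool_cam']); Ti=np.linalg.inv(T)
B=w['pixels'].copy(); 
c=Ti[:3,3]; q=cv2.projectPoints(np.zeros((1,1,3)),cv2.Rodrigues(Ti[:3,:3])[0],Ti[:3,3],np.array(w['K']),np.array([w['k1'],0,0,0]))[0].ravel(); print('wrist tcp px',q)
cv2.circle(B,tuple(int(v) for v in q),4,(0,255,0),-1)
B=cv2.resize(B,(400,250)); C=np.zeros((300,800,3),np.uint8); C[:,:400]=A; C[:250,400:]=B
cv2.imwrite('pics/s3c.png',C)
E
```

```text
tcp px [[355.50825951 213.63823191]
 [356.41790621 208.03145602]]
wrist tcp px [322.96898167 235.00589456]
```

View pics/s3c.png

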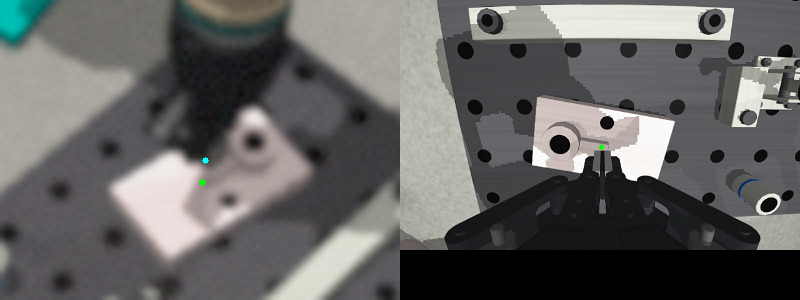

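The fingertips are visibly above the bracket, so the real finger end sits higher than the reading. I'll back off behind the bracket and feel for the plate with small downward steps.

send_rows([
  {"gripper": 1,"linear": [-0.02,0.0015,0.01],"delta_rot": [0,0,0]},
  {"gripper": 1,"linear": [-0.04,0.003,0.01],"delta_rot": [0,0,0]},
  {"gripper": 1,"linear": [-0.065,0.005,0.01],"delta_rot": [0,0,0]},
  {"gripper": 1,"linear": [-0.065,0.005,0.0],"delta_rot": [0,0,0]},
  {"gripper": 1,"linear": [-0.065,0.005,-0.003],"delta_rot": [0,0,0]},
  {"gripper": 1,"linear": [-0.065,0.005,-0.003],"delta_rot": [0,0,0]},
])

```text
clock: 7.35
position: [0.5169, 0.1769, 0.0145]
ee_rot: [0.0, 0.999, -0.04, -0.0]
contact_force: [0.1, -1.0, -0.2]
width: 0.0002
gripper_force: 0.0
```

send_rows([
  {"gripper": 1,"linear": [0,0,-0.002],"delta_rot": [0,0,0]},
  {"gripper": 1,"linear": [0,0,-0.004],"delta_rot": [0,0,0]},
  {"gripper": 1,"linear": [0,0,-0.004],"delta_rot": [0,0,0]},
])

```text
clock: 7.65
position: [0.5167, 0.1768, 0.0106]
ee_rot: [0.0, 0.999, -0.04, -0.0]
contact_force: [0.2, 0.1, 0.3]
width: 0.0004
gripper_force: 0.0
```

```bash
python3 - <<'E'
from m import *
go(-105,75)
p,s=tcp(); im=snap('scene','s4'); w=snap('wrist','w4')
u=proj(im,[p,p+[0,0,.03]]); print('tcp px',u)
x,y=u[0].astype(int); x0,y0=x-50,y-45
A=cv2.resize(im['pixels'][y0:y0+75,x0:x0+100],None,fx=4,fy=4,interpolation=cv2.INTER_CUBIC)
for q,c in zip(u,((0,255,0),(255,255,0))): cv2.circle(A,tuple(int(v) for v in (q-[x0,y0])*4),2,c,-1)
B=w['pixels'][150:400,120:520]
C=np.zeros((300,800,3),np.uint8); C[:,:400]=A; C[:250,400:]=B
cv2.imwrite('pics/s4c.png',C)
E
```

```text
tcp fix [-105.6   75.2] z 0.0106 delta to (-105, 75) [ 0.0006 -0.0003] t 7.65 [0.2 0.1 0.3] [ 1.000e-04  9.992e-01 -3.970e-02 -2.000e-04]
tcp px [[338.78147216 201.52344137]
 [339.31581611 195.8149368 ]]
```

View pics/s4c.png

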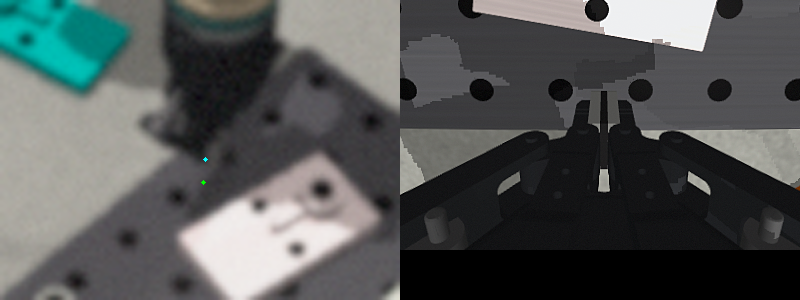

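```bash
python3 - <<'E'
from m import *
from scipy.spatial.transform import Rotation as Ro
def wcam(w,p,q):
    T=np.eye(4);T[:3,:3]=Ro.from_quat([q[1],q[2],q[3],q[0]]).as_matrix();T[:3,3]=p
    return T@np.array(w['T_tool_cam'])
w=load('w3')
p=np.array([.5817,.1718,.0179]);q=[0,.99921,-.0396,0]
F=lambda x,y,z:np.r_[toworld((x,y)),z/1000]
pts=[F(60,185,34),F(60,-30,34),F(60,185,12),F(60,-30,12)]
K=np.array(w['K']);d=np.array([w['k1'],0,0,0])
for dz in(0,.01,.02,.03,.04):
    M=np.linalg.inv(wcam(w,p+[0,0,dz],q))
    print(dz,cv2.projectPoints(np.array(pts),cv2.Rodrigues(M[:3,:3])[0],M[:3,3],K,d)[0][:,0].round(0).tolist())
g=w['pixels'].min(axis=2)
m=(g[0:100]>110).astype(np.uint8); c=max(cv2.findContours(m,0,2)[0],key=cv2.contourArea)
print(cv2.approxPolyDP(c,4,True)[:,0].tolist())
w=load('w4'); 
E
```

```text
0 [[112.0, 66.0], [526.0, 66.0], [138.0, 72.0], [502.0, 72.0]]
0.01 [[125.0, 69.0], [514.0, 69.0], [148.0, 74.0], [492.0, 75.0]]
0.02 [[136.0, 72.0], [504.0, 72.0], [156.0, 77.0], [484.0, 77.0]]
0.03 [[146.0, 74.0], [494.0, 74.0], [164.0, 79.0], [476.0, 79.0]]
0.04 [[155.0, 76.0], [485.0, 77.0], [171.0, 81.0], [469.0, 81.0]]
[[109, 14], [116, 63], [527, 64], [534, 17], [522, 12], [391, 7]]
```

The bar's edge in the wrist view matches the reported pose, so the arm's pose is right. The finger end is about 10-13 mm short of the nominal TCP and just skimmed the bracket. I'll go lower in guarded steps.

send_rows([
  {"gripper": 1,"linear": [0,0,-0.002],"delta_rot": [0,0,0]},
  {"gripper": 1,"linear": [0,0,-0.004],"delta_rot": [0,0,0]},
  {"gripper": 1,"linear": [0,0,-0.004],"delta_rot": [0,0,0]},
])

```text
clock: 8.05
position: [0.5161, 0.1769, 0.0066]
ee_rot: [0.0, 0.999, -0.04, -0.0]
contact_force: [-0.7, 0.4, -0.3]
width: -0.0001
gripper_force: 0.0
```

send_rows([
  {"gripper": 1,"linear": [0,0,-0.001],"delta_rot": [0,0,0]},
  {"gripper": 1,"linear": [0,0,-0.003],"delta_rot": [0,0,0]},
  {"gripper": 1,"linear": [0,0,-0.003],"delta_rot": [0,0,0]},
])

```text
clock: 8.35
position: [0.5161, 0.1769, 0.0037]
ee_rot: [0.0, 0.999, -0.04, -0.0]
contact_force: [-0.6, 0.2, -0.0]
width: -0.0
gripper_force: 0.0
```

send_rows([
  {"gripper": 1,"linear": [0.008,-0.0005,0],"delta_rot": [0,0,0]},
  {"gripper": 1,"linear": [0.016,-0.001,0],"delta_rot": [0,0,0]},
  {"gripper": 1,"linear": [0.022,-0.0015,0],"delta_rot": [0,0,0]},
  {"gripper": 1,"linear": [0.026,-0.002,0],"delta_rot": [0,0,0]},
  {"gripper": 1,"linear": [0.03,-0.0025,0],"delta_rot": [0,0,0]},
  {"gripper": 1,"linear": [0.034,-0.0025,0],"delta_rot": [0,0,0]},
])

```text
clock: 8.95
position: [0.5506, 0.1743, 0.0038]
ee_rot: [0.0, 0.999, -0.04, -0.0]
contact_force: [0.4, 0.9, -0.1]
width: 0.0001
gripper_force: 0.0
```

```bash
python3 - <<'E'
from m import *
go(-21,75)
im=snap('top','t5'); a=load('top0')
d=cv2.absdiff(im['pixels'],a['pixels']).max(axis=2)
# visible right-end corners of bracket
for i in(a,im):
    g=i['pixels'].min(axis=2); m=np.zeros_like(g); m[150:200,297:315]=g[150:200,297:315]>140
    v,u=np.nonzero(m); k=u.argmax(); l=v.argmax(); print(u.max(),v[k],'|',u[l],v.max(), tofix(onz(i,(u[k],v[k]),.03)).round(1),tofix(onz(i,(u[l],v[l]),.03)).round(1))
E
```

```text
tcp fix [-71.6  75.4] z 0.0038 delta to (-21, 75) [ 0.0504 -0.0044] t 8.95 [ 0.4  0.9 -0.1] [ 1.000e-04  9.992e-01 -3.960e-02 -2.000e-04]
308 168 | 298 188 [-12.5   9.6] [-76.1  33.2]
308 168 | 303 184 [-12.5   9.6] [-62.4  19.5]
```

send_rows([
  {"gripper": 1,"linear": [0.005,-0.0005,0],"delta_rot": [0,0,0]},
  {"gripper": 1,"linear": [0.01,-0.001,0],"delta_rot": [0,0,0]},
  {"gripper": 1,"linear": [0.015,-0.001,0],"delta_rot": [0,0,0]},
])

```text
clock: 9.3
position: [0.5658, 0.1734, 0.004]
ee_rot: [0.0, 0.999, -0.04, 0.0]
contact_force: [0.6, 0.1, -0.4]
width: -0.0
gripper_force: 0.0
```

```bash
python3 - <<'E'
from m import *
go(-21,75)
im=snap('top','t6'); a=load('top0'); s=snap('scene','s6'); w=snap('wrist','w6')
for i in(a,im):
    g=i['pixels'].min(axis=2); m=np.zeros_like(g); m[150:200,300:320]=g[150:200,300:320]>140
    v,u=np.nonzero(m); k=u.argmax(); l=v.argmax(); print(u.max(),v[k],'|',u[l],v.max())
# far edge in scene: far_right corner
for n in('s4','s6'):
    i=load(n); g=i['pixels'].min(axis=2); m=np.zeros_like(g); m[180:250,325:390]=g[180:250,325:390]>150
    n_,lab,st,ce=cv2.connectedComponentsWithStats(m.astype(np.uint8)); k=1+st[1:,4].argmax(); print(n,st[k],ce[k].round(1))
x0,y0=300,160
A=cv2.resize(s['pixels'][y0:y0+75,x0:x0+100],None,fx=4,fy=4,interpolation=cv2.INTER_CUBIC)
B=w['pixels'][100:400,120:520]
C=np.zeros((300,800,3),np.uint8); C[:,:400]=A; C[:300,400:]=B
cv2.imwrite('pics/s6c.png',C)
E
```

```text
tcp fix [-56.3  75.7] z 0.004 delta to (-21, 75) [ 0.0352 -0.0035] t 9.3 [ 0.6  0.1 -0.4] [ 1.000e-04  9.992e-01 -3.960e-02  1.000e-04]
308 168 | 300 188
308 168 | 300 188
s4 [333 196  48  37 817] [355.1 214.6]
s6 [333 195  48  38 608] [354.4 215.9]
```

View pics/s6c.png

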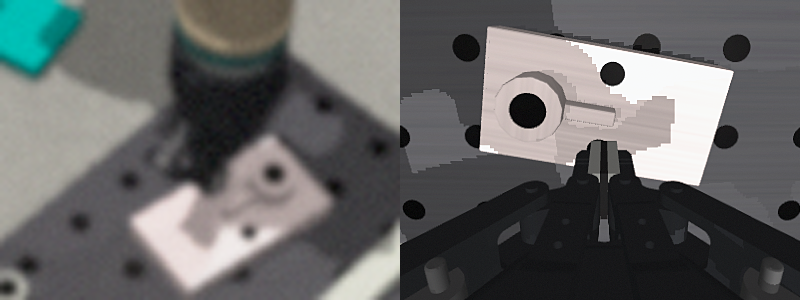

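The tip (crop px (603,140)) still overlaps the bracket. Allowing for the pad's half width, it sits about 26 mm short of the nominal TCP and keeps skimming the top. I'll retreat and feel for the plate in earnest.

send_rows([
  {"gripper": 1,"linear": [0,0,0.004],"delta_rot": [0,0,0]},
  {"gripper": 1,"linear": [-0.025,0.002,0.004],"delta_rot": [0,0,0]},
  {"gripper": 1,"linear": [-0.05,0.004,0.004],"delta_rot": [0,0,0]},
  {"gripper": 1,"linear": [-0.05,0.004,0],"delta_rot": [0,0,0]},
  {"gripper": 1,"linear": [-0.05,0.004,-0.004],"delta_rot": [0,0,0]},
  {"gripper": 1,"linear": [-0.05,0.004,-0.008],"delta_rot": [0,0,0]},
  {"gripper": 1,"linear": [-0.05,0.004,-0.008],"delta_rot": [0,0,0]},
])

```text
clock: 10.15
position: [0.516, 0.1773, -0.0046]
ee_rot: [0.0, 0.999, -0.04, -0.0]
contact_force: [0.6, -0.3, 0.8]
width: 0.0003
gripper_force: 0.0
```

send_rows([
  {"gripper": 1,"linear": [0,0,-0.002],"delta_rot": [0,0,0]},
  {"gripper": 1,"linear": [0,0,-0.004],"delta_rot": [0,0,0]},
  {"gripper": 1,"linear": [0,0,-0.004],"delta_rot": [0,0,0]},
])

```text
clock: 10.45
position: [0.5154, 0.1773, -0.0084]
ee_rot: [0.0, 0.999, -0.04, -0.0]
contact_force: [-0.7, -0.2, 0.2]
width: 0.0002
gripper_force: 0.0
```

send_rows([
  {"gripper": 1,"linear": [0,0,-0.002],"delta_rot": [0,0,0]},
  {"gripper": 1,"linear": [0,0,-0.003],"delta_rot": [0,0,0]},
  {"gripper": 1,"linear": [0,0,-0.003],"delta_rot": [0,0,0]},
])

```text
clock: 10.75
position: [0.5152, 0.1774, -0.0112]
ee_rot: [0.0, 0.999, -0.04, -0.0]
contact_force: [0.1, 0.6, 0.4]
width: 0.0
gripper_force: 0.0
```

send_rows([
  {"gripper": 1,"linear": [0,0,-0.002],"delta_rot": [0,0,0]},
  {"gripper": 1,"linear": [0,0,-0.003],"delta_rot": [0,0,0]},
  {"gripper": 1,"linear": [0,0,-0.003],"delta_rot": [0,0,0]},
])

```text
clock: 11.05
position: [0.5153, 0.1774, -0.0142]
ee_rot: [0.0, 0.999, -0.04, -0.0]
contact_force: [-0.8, -0.5, 0.6]
width: 0.0003
gripper_force: 0.0
```

send_rows([
  {"gripper": 1,"linear": [0,0,-0.002],"delta_rot": [0,0,0]},
  {"gripper": 1,"linear": [0,0,-0.002],"delta_rot": [0,0,0]},
])

```text
clock: 11.25
position: [0.5152, 0.1774, -0.0163]
ee_rot: [0.0, 0.999, -0.04, -0.0]
contact_force: [0.2, 0.6, 0.8]
width: -0.0001
gripper_force: 0.0
```

send_rows([
  {"gripper": 1,"linear": [0,0,-0.002],"delta_rot": [0,0,0]},
  {"gripper": 1,"linear": [0,0,-0.002],"delta_rot": [0,0,0]},
])

```text
clock: 11.45
position: [0.5152, 0.1774, -0.0183]
ee_rot: [0.0, 0.999, -0.04, -0.0]
contact_force: [-0.2, -0.1, -0.1]
width: 0.0001
gripper_force: 0.0
```

Still free at -18 mm. I'll try a gentle push at this height.

send_rows([
  {"gripper": 1,"linear": [0.008,-0.0005,0],"delta_rot": [0,0,0]},
  {"gripper": 1,"linear": [0.016,-0.001,0],"delta_rot": [0,0,0]},
  {"gripper": 1,"linear": [0.022,-0.0015,0],"delta_rot": [0,0,0]},
  {"gripper": 1,"linear": [0.026,-0.002,0],"delta_rot": [0,0,0]},
  {"gripper": 1,"linear": [0.03,-0.0025,0],"delta_rot": [0,0,0]},
  {"gripper": 1,"linear": [0.034,-0.0025,0],"delta_rot": [0,0,0]},
])

```text
clock: 12.05
position: [0.5448, 0.1746, -0.0185]
ee_rot: [0.001, 0.999, -0.04, -0.005]
contact_force: [-6.7, -0.7, 6.0]
width: 0.0005
gripper_force: 3.5
```

```bash
python3 - <<'E'
from m import *
go(-21,75)
s=snap('scene','s7'); w=snap('wrist','w7')
for n in('s4','s6','s7'):
    i=load(n); g=i['pixels'].min(axis=2); m=np.zeros_like(g); m[180:250,325:390]=g[180:250,325:390]>150
    n_,lab,st,ce=cv2.connectedComponentsWithStats(m.astype(np.uint8)); k=1+st[1:,4].argmax(); print(n,st[k],ce[k].round(1))
E
```

```text
tcp fix [-77.4  75.2] z -0.0185 delta to (-21, 75) [ 0.0562 -0.0047] t 12.05 [-6.7 -0.7  6. ] [ 6.000e-04  9.992e-01 -3.980e-02 -4.700e-03]
s4 [333 196  48  37 817] [355.1 214.6]
s6 [333 195  48  38 608] [354.4 215.9]
s7 [334 196  48  38 710] [356.3 216.2]
```

Contact at last: -6.7 N in x, where the geometry predicts it (11 mm pad half width). Continue the push.

send_rows([
  {"gripper": 1,"linear": [0.004,-0.0005,0],"delta_rot": [0,0,0]},
  {"gripper": 1,"linear": [0.008,-0.0005,0],"delta_rot": [0,0,0]},
  {"gripper": 1,"linear": [0.012,-0.001,0],"delta_rot": [0,0,0]},
])

```text
clock: 12.45
position: [0.557, 0.1735, -0.0185]
ee_rot: [0.001, 0.999, -0.04, -0.004]
contact_force: [-6.8, -1.9, 4.0]
width: 0.0004
gripper_force: 3.4
```

```bash
python3 - <<'E'
from m import *
go(-21,75)
s=snap('scene','s8')
for n in('s7','s8'):
    i=load(n); g=i['pixels'].min(axis=2); m=np.zeros_like(g); m[180:250,325:390]=g[180:250,325:390]>150
    n_,lab,st,ce=cv2.connectedComponentsWithStats(m.astype(np.uint8)); k=1+st[1:,4].argmax(); print(n,st[k],ce[k].round(1))
E
```

```text
tcp fix [-65.1  75.1] z -0.0185 delta to (-21, 75) [ 0.044  -0.0036] t 12.45 [-6.8 -1.9  4. ] [ 7.000e-04  9.992e-01 -3.970e-02 -4.300e-03]
s7 [334 196  48  38 710] [356.3 216.2]
s8 [337 199  48  37 719] [359.9 218.5]
```

The bracket is moving. Continue toward the bar, with the tip raised 1 mm.

send_rows([
  {"gripper": 1,"linear": [0.005,-0.0005,0.001],"delta_rot": [0,0,0]},
  {"gripper": 1,"linear": [0.01,-0.001,0.001],"delta_rot": [0,0,0]},
  {"gripper": 1,"linear": [0.015,-0.001,0.001],"delta_rot": [0,0,0]},
  {"gripper": 1,"linear": [0.02,-0.0015,0.001],"delta_rot": [0,0,0]},
  {"gripper": 1,"linear": [0.025,-0.002,0.001],"delta_rot": [0,0,0]},
  {"gripper": 1,"linear": [0.03,-0.0025,0.001],"delta_rot": [0,0,0]},
])

```text
clock: 13.1
position: [0.5917, 0.1713, -0.0172]
ee_rot: [0.0, 0.999, -0.04, -0.0]
contact_force: [-2.9, 0.4, -1.7]
width: 0.0
gripper_force: 1.3
```

send_rows([
  {"gripper": 1,"linear": [0.003,0,0],"delta_rot": [0,0,0]},
  {"gripper": 1,"linear": [0.006,-0.0005,0],"delta_rot": [0,0,0]},
])

```text
clock: 13.3
position: [0.5974, 0.171, -0.0171]
ee_rot: [0.0, 0.999, -0.04, -0.0]
contact_force: [-2.8, -1.3, -0.8]
width: 0.0001
gripper_force: 1.6
```

send_rows([
  {"gripper": 1,"linear": [0.003,0,0],"delta_rot": [0,0,0]},
  {"gripper": 1,"linear": [0.005,-0.0005,0],"delta_rot": [0,0,0]},
])

```text
clock: 13.5
position: [0.601, 0.171, -0.017]
ee_rot: [-0.0, 0.999, -0.04, -0.002]
contact_force: [-8.0, 2.2, 2.9]
width: -0.0
gripper_force: 4.1
```

```bash
python3 - <<'E'
from m import *
go(-21,75)
s=snap('scene','s9')
for n in('s8','s9'):
    i=load(n); g=i['pixels'].min(axis=2); m=np.zeros_like(g); m[180:250,325:390]=g[180:250,325:390]>150
    n_,lab,st,ce=cv2.connectedComponentsWithStats(m.astype(np.uint8)); k=1+st[1:,4].argmax(); print(n,st[k],ce[k].round(1))
E
```

```text
tcp fix [-21.1  76.1] z -0.017 delta to (-21, 75) [ 0.     -0.0011] t 13.5 [-8.   2.2  2.9] [-4.000e-04  9.992e-01 -3.990e-02 -1.600e-03]
s8 [337 199  48  37 719] [359.9 218.5]
s9 [350 205  40  45 899] [373.  230.9]
```

It reads flush at -21 with 8 N. Press a touch more, then back off, rise and move round to the boss end.

send_rows([
  {"gripper": 1,"linear": [0.002,0,0],"delta_rot": [0,0,0]},
  {"gripper": 1,"linear": [0.003,0,0],"delta_rot": [0,0,0]},
  {"gripper": 1,"linear": [0.003,0,0],"delta_rot": [0,0,0]},
])

```text
clock: 13.85
position: [0.6008, 0.171, -0.017]
ee_rot: [-0.0, 0.999, -0.04, -0.004]
contact_force: [-11.0, 1.2, 4.7]
width: -0.0003
gripper_force: 5.3
```

send_rows([
  {"gripper": 1,"linear": [-0.015,0.001,0.0],"delta_rot": [0,0,0]},
  {"gripper": 1,"linear": [-0.02,0.002,0.03],"delta_rot": [0,0,0]},
  {"gripper": 1,"linear": [-0.02,0.002,0.07],"delta_rot": [0,0,0]},
  {"gripper": 1,"linear": [0.01,0.05,0.08],"delta_rot": [0,0,0]},
  {"gripper": 1,"linear": [0.05,0.1,0.08],"delta_rot": [0,0,0]},
  {"gripper": 1,"linear": [0.05,0.1,0.08],"delta_rot": [0,0,0]},
  {"gripper": 1,"linear": [0.05,0.1,0.08],"delta_rot": [0,0,0]},
])

```text
clock: 14.55
position: [0.6597, 0.2738, 0.064]
ee_rot: [-0.001, 0.999, -0.038, 0.004]
contact_force: [-0.6, -0.8, 0.3]
width: 0.0001
gripper_force: 0.0
```

```bash
cat >> m.py <<'E'
def br_scene(i):
    g=i['pixels'].min(axis=2)
    m=np.zeros_like(g); poly=proj(i,[np.r_[toworld(f),.03] for f in((-90,-40),(58,-40),(58,170),(-90,170))]).astype(np.int32)
    cv2.fillPoly(m,[poly],1); m=((m>0)&(g>140)).astype(np.uint8); m=cv2.morphologyEx(m,cv2.MORPH_CLOSE,np.ones((3,3)))
    c=max(cv2.findContours(m,0,2)[0],key=cv2.contourArea)
    W=np.array([tofix(onz(i,p,.03)) for p in c[:,0].astype(float)])
    r=cv2.minAreaRect(W.astype(np.float32)); print('bracket fix: ctr',np.round(r[0],1),np.round(r[1],1),round(r[2],1),'min',W.min(0).round(1),'max',W.max(0).round(1))
E
python3 - <<'E'
from m import *
go(25,180)
br_scene(load('s4')); br_scene(snap('scene','s10')); br_scene(snap('top','t10'))
E
```

```text
tcp fix [ 29.2 183.2] z 0.064 delta to (25, 180) [-0.0045 -0.0029] t 14.55 [-0.6 -0.8  0.3] [-0.0015  0.9993 -0.0384  0.0037]
bracket fix: ctr [-34.   74.8] [131.3  73.6] 80.2 min [-79.4   5.6] max [  8.7 142.8]
bracket fix: ctr [21.6 82.5] [ 69.6 135. ] 0.2 min [-13.4  14.9] max [ 56.3 149.9]
bracket fix: ctr [26.  84.5] [ 71.3 129. ] 0.2 min [-9.8 20. ] max [ 61.7 149. ]
```

The bracket is flush (0.2 deg), with its far end at y of about 149. Lower beyond that end and push -y.

send_rows([
  {"gripper": 1,"linear": [-0.003,0.001,-0.03],"delta_rot": [0,0,0]},
  {"gripper": 1,"linear": [-0.003,0.001,-0.055],"delta_rot": [0,0,0]},
  {"gripper": 1,"linear": [-0.003,0.001,-0.072],"delta_rot": [0,0,0]},
  {"gripper": 1,"linear": [-0.003,0.001,-0.081],"delta_rot": [0,0,0]},
  {"gripper": 1,"linear": [-0.003,0.001,-0.081],"delta_rot": [0,0,0]},
  {"gripper": 1,"linear": [-0.003,0.001,-0.081],"delta_rot": [0,0,0]},
])

```text
clock: 15.25
position: [0.653, 0.271, -0.0171]
ee_rot: [-0.0, 0.999, -0.04, 0.001]
contact_force: [-0.4, -0.1, 0.9]
width: -0.0001
gripper_force: 0.0
```

send_rows([
  {"gripper": 1,"linear": [-0.0005,-0.008,0],"delta_rot": [0,0,0]},
  {"gripper": 1,"linear": [-0.0012,-0.016,0],"delta_rot": [0,0,0]},
  {"gripper": 1,"linear": [-0.0018,-0.022,0],"delta_rot": [0,0,0]},
  {"gripper": 1,"linear": [-0.0022,-0.028,0],"delta_rot": [0,0,0]},
  {"gripper": 1,"linear": [-0.0027,-0.034,0],"delta_rot": [0,0,0]},
  {"gripper": 1,"linear": [-0.0032,-0.04,0],"delta_rot": [0,0,0]},
])

```text
clock: 15.85
position: [0.6501, 0.2327, -0.0169]
ee_rot: [-0.002, 0.999, -0.04, 0.001]
contact_force: [-0.6, 6.5, 2.6]
width: -0.0001
gripper_force: 2.8
```

```bash
python3 - <<'E'
from m import *
go(25,95)
br_scene(snap('scene','s11'))
E
```

```text
tcp fix [ 23.  141.5] z -0.0169 delta to (25, 95) [-0.0017 -0.0465] t 15.85 [-0.6  6.5  2.6] [-0.0015  0.9992 -0.0399  0.0013]
bracket fix: ctr [22.  61.4] [ 68.6 132.8] 0.3 min [-12.4  -4.9] max [ 56.4 128. ]
```

send_rows([
  {"gripper": 1,"linear": [-0.0005,-0.006,0],"delta_rot": [0,0,0]},
  {"gripper": 1,"linear": [-0.001,-0.012,0],"delta_rot": [0,0,0]},
  {"gripper": 1,"linear": [-0.0014,-0.018,0],"delta_rot": [0,0,0]},
  {"gripper": 1,"linear": [-0.0019,-0.024,0],"delta_rot": [0,0,0]},
  {"gripper": 1,"linear": [-0.0024,-0.03,0],"delta_rot": [0,0,0]},
  {"gripper": 1,"linear": [-0.003,-0.036,0],"delta_rot": [0,0,0]},
])

```text
clock: 16.5
position: [0.6471, 0.1968, -0.017]
ee_rot: [-0.001, 0.999, -0.04, 0.001]
contact_force: [0.3, 6.1, 3.1]
width: 0.0002
gripper_force: 3.0
```

send_rows([
  {"gripper": 1,"linear": [-0.0002,-0.003,0],"delta_rot": [0,0,0]},
  {"gripper": 1,"linear": [-0.0004,-0.005,0],"delta_rot": [0,0,0]},
  {"gripper": 1,"linear": [-0.0004,-0.005,0],"delta_rot": [0,0,0]},
])

```text
clock: 16.8
position: [0.6467, 0.1913, -0.017]
ee_rot: [-0.001, 0.999, -0.04, 0.001]
contact_force: [0.8, 6.0, 2.5]
width: 0.0003
gripper_force: 2.4
```

```bash
python3 - <<'E'
from m import *
go(25,98)
br_scene(snap('scene','s12'))
E
```

```text
tcp fix [ 22.8 100. ] z -0.017 delta to (25, 98) [ 0.002  -0.0022] t 16.8 [0.8 6.  2.5] [-0.001   0.9992 -0.0399  0.0011]
bracket fix: ctr [22.  23.1] [ 69.  127.4] 0.3 min [-12.7 -40.6] max [56.4 87. ]
```

send_rows([
  {"gripper": 1,"linear": [-0.0002,-0.002,0],"delta_rot": [0,0,0]},
  {"gripper": 1,"linear": [-0.0003,-0.004,0],"delta_rot": [0,0,0]},
  {"gripper": 1,"linear": [-0.0003,-0.004,0],"delta_rot": [0,0,0]},
])

```text
clock: 17.15
position: [0.6465, 0.1892, -0.017]
ee_rot: [-0.002, 0.999, -0.04, 0.001]
contact_force: [0.2, 9.4, 3.9]
width: -0.0001
gripper_force: 4.8
```

```bash
python3 - <<'E'
from m import *
go(25,98)
E
```

```text
tcp fix [22.8 97.9] z -0.017 delta to (25, 98) [ 0.0022 -0.0001] t 17.15 [0.2 9.4 3.9] [-0.0024  0.9992 -0.0403  0.0012]
```

send_rows([
  {"gripper": 1,"linear": [-0.0002,-0.002,0],"delta_rot": [0,0,0]},
  {"gripper": 1,"linear": [-0.0003,-0.004,0],"delta_rot": [0,0,0]},
  {"gripper": 1,"linear": [-0.0003,-0.004,0],"delta_rot": [0,0,0]},
])

```text
clock: 17.45
position: [0.6469, 0.1891, -0.0169]
ee_rot: [-0.005, 0.999, -0.041, 0.002]
contact_force: [2.2, 18.5, 2.2]
width: 0.0001
gripper_force: 9.2
```

```bash
python3 - <<'E'
from m import *
go(25,98)
br_scene(snap('scene','s13'))
E
```

```text
tcp fix [23.3 97.8] z -0.0169 delta to (25, 98) [0.0017 0.0001] t 17.45 [ 2.2 18.5  2.2] [-0.0055  0.9991 -0.0411  0.0021]
bracket fix: ctr [22.  22.2] [ 68.8 125.5] 0.1 min [-12.4 -40.6] max [56.4 85. ]
```

Home against the stop: it stayed put at 18 N. Now a short confirming nudge toward the bar from the -x side.

send_rows([
  {"gripper": 1,"linear": [0.001,0.03,0],"delta_rot": [0,0,0]},
  {"gripper": 1,"linear": [0.001,0.03,0.04],"delta_rot": [0,0,0]},
  {"gripper": 1,"linear": [0.001,0.03,0.08],"delta_rot": [0,0,0]},
  {"gripper": 1,"linear": [-0.04,0.0,0.08],"delta_rot": [0,0,0]},
  {"gripper": 1,"linear": [-0.084,-0.03,0.08],"delta_rot": [0,0,0]},
  {"gripper": 1,"linear": [-0.084,-0.061,0.08],"delta_rot": [0,0,0]},
  {"gripper": 1,"linear": [-0.084,-0.061,0.06],"delta_rot": [0,0,0]},
  {"gripper": 1,"linear": [-0.084,-0.061,0.03],"delta_rot": [0,0,0]},
])

```text
clock: 18.3
position: [0.5622, 0.1192, 0.0133]
ee_rot: [0.001, 0.999, -0.04, 0.002]
contact_force: [0.5, 0.5, -0.2]
width: 0.0002
gripper_force: 0.0
```

```bash
python3 - <<'E'
from m import *
go(-21,22)
E
```

```text
tcp fix [-55.7  21.4] z 0.0133 delta to (-21, 22) [ 0.0346 -0.0022] t 18.3 [ 0.5  0.5 -0.2] [ 8.000e-04  9.992e-01 -4.010e-02  2.100e-03]
```

send_rows([
  {"gripper": 1,"linear": [0,0,-0.02],"delta_rot": [0,0,0]},
  {"gripper": 1,"linear": [0,0,-0.03],"delta_rot": [0,0,0]},
  {"gripper": 1,"linear": [0.01,-0.001,-0.03],"delta_rot": [0,0,0]},
  {"gripper": 1,"linear": [0.02,-0.0015,-0.03],"delta_rot": [0,0,0]},
  {"gripper": 1,"linear": [0.028,-0.002,-0.03],"delta_rot": [0,0,0]},
  {"gripper": 1,"linear": [0.034,-0.0025,-0.03],"delta_rot": [0,0,0]},
  {"gripper": 1,"linear": [0.038,-0.003,-0.03],"delta_rot": [0,0,0]},
  {"gripper": 1,"linear": [0.04,-0.003,-0.03],"delta_rot": [0,0,0]},
])

```text
clock: 19.1
position: [0.5967, 0.1187, -0.0179]
ee_rot: [0.0, 0.999, -0.04, -0.005]
contact_force: [-10.2, 1.5, 8.2]
width: -0.0003
gripper_force: 5.3
```

```bash
python3 - <<'E'
from m import *
go(-21,22)
br_scene(snap('scene','s14'))
E
```

```text
tcp fix [-21.2  23.6] z -0.0179 delta to (-21, 22) [ 0.0001 -0.0017] t 19.1 [-10.2   1.5   8.2] [ 1.000e-04  9.992e-01 -3.970e-02 -4.700e-03]
bracket fix: ctr [23.5 21.1] [ 65.9 123.2] 0.3 min [ -9.7 -40.6] max [56.4 82.6]
```

Firm against the bar. Back off, rise and travel high to the outer side of the clamp handle.

send_rows([
  {"gripper": 1,"linear": [-0.03,0.002,0],"delta_rot": [0,0,0]},
  {"gripper": 1,"linear": [-0.04,0.002,0.04],"delta_rot": [0,0,0]},
  {"gripper": 1,"linear": [-0.04,0.002,0.09],"delta_rot": [0,0,0]},
  {"gripper": 1,"linear": [-0.04,0.002,0.14],"delta_rot": [0,0,0]},
  {"gripper": 1,"linear": [-0.04,0.002,0.17],"delta_rot": [0,0,0]},
  {"gripper": 1,"linear": [-0.03,-0.05,0.17],"delta_rot": [0,0,0]},
  {"gripper": 1,"linear": [-0.02,-0.1,0.17],"delta_rot": [0,0,0]},
  {"gripper": 1,"linear": [-0.01,-0.15,0.17],"delta_rot": [0,0,0]},
])

```text
clock: 19.95
position: [0.591, -0.028, 0.1533]
ee_rot: [0.0, 0.999, -0.039, 0.001]
contact_force: [1.2, 0.2, 0.4]
width: 0.0003
gripper_force: 0.0
```

send_rows([
  {"gripper": 1,"linear": [0.01,-0.03,0],"delta_rot": [0,0,0]},
  {"gripper": 1,"linear": [0.033,-0.064,0],"delta_rot": [0,0,0]},
  {"gripper": 1,"linear": [0.033,-0.064,0],"delta_rot": [0,0,0]},
  {"gripper": 1,"linear": [0.033,-0.064,0],"delta_rot": [0,0,0]},
])

```text
clock: 20.35
position: [0.6234, -0.0915, 0.1519]
ee_rot: [-0.0, 0.999, -0.04, -0.0]
contact_force: [-0.7, -0.7, 0.4]
width: 0.0001
gripper_force: 0.0
```

```bash
python3 - <<'E'
from m import *
go(25,-190)
s=snap('scene','s15');t=snap('top','t15')
br_scene(s); br_scene(t)
def red(i,roi):
    h=cv2.cvtColor(i['pixels'],cv2.COLOR_BGR2HSV).astype(int); m=((h[...,0]<8)|(h[...,0]>172))&(h[...,1]>150)&(h[...,2]>70)
    u0,v0,u1,v1=roi; v,u=np.nonzero(m[v0:v1,u0:u1]); return np.c_[u+u0,v+v0]
a=red(load('top0'),(335,140,380,175)); b=red(load('scene0'),(300,240,345,280))
print('top red',a.min(0),a.max(0),'scene red',b.min(0),b.max(0))
# tip end: extreme of red along right in top; scene: bright tip cap
ta=a[a[:,0]>=a[:,0].max()-4].mean(0); ub=b[b[:,0]<=b[:,0].min()+4].mean(0)
P,e=two(load('top0'),ta,load('scene0'),ub); print(ta,ub,tofix(P).round(1),P[2].round(4),e.round(4))
E
```

```text
tcp fix [  22.2 -183.8] z 0.1519 delta to (25, -190) [ 0.0023 -0.0064] t 20.35 [-0.7 -0.7  0.4] [-1.000e-04  9.992e-01 -4.040e-02 -1.000e-04]
bracket fix: ctr [22.1 22.9] [ 68.6 126.9] 0.2 min [-12.4 -40.6] max [56.4 86.4]
bracket fix: ctr [26.1 23. ] [124.3  71.1] 89.9 min [ -9.5 -39.1] max [61.7 85.2]
top red [349 153] [364 160] scene red [316 254] [327 262]
[361.70833333 155.70833333] [318.125  257.3125] [  24.9 -141. ] 0.1346 0.0014
```

The handle tip is at fixture (25, -141, ~0.14), matching a lean of about 0.41 rad. The bracket reads home in both views (yaw 0.2 deg, boss end at y of about 85). Descend outside the handle.

send_rows([
  {"gripper": 1,"linear": [0.002,-0.01,0],"delta_rot": [0,0,0]},
  {"gripper": 1,"linear": [0.002,-0.01,-0.03],"delta_rot": [0,0,0]},
  {"gripper": 1,"linear": [0.002,-0.01,-0.055],"delta_rot": [0,0,0]},
  {"gripper": 1,"linear": [0.002,-0.01,-0.064],"delta_rot": [0,0,0]},
  {"gripper": 1,"linear": [0.002,-0.01,-0.064],"delta_rot": [0,0,0]},
])

```text
clock: 20.95
position: [0.6241, -0.1002, 0.0868]
ee_rot: [-0.0, 0.999, -0.039, -0.001]
contact_force: [-0.6, -0.0, 0.4]
width: -0.0002
gripper_force: 0.0
```

send_rows([
  {"gripper": 1,"linear": [0.0005,0.007,0],"delta_rot": [0,0,0]},
  {"gripper": 1,"linear": [0.001,0.014,0],"delta_rot": [0,0,0]},
  {"gripper": 1,"linear": [0.0016,0.02,0],"delta_rot": [0,0,0]},
  {"gripper": 1,"linear": [0.002,0.026,0],"delta_rot": [0,0,0]},
  {"gripper": 1,"linear": [0.0025,0.032,0],"delta_rot": [0,0,0]},
  {"gripper": 1,"linear": [0.003,0.038,0.002],"delta_rot": [0,0,0]},
])

```text
clock: 21.55
position: [0.6285, -0.0642, 0.0912]
ee_rot: [0.002, 0.999, -0.039, 0.001]
contact_force: [-1.4, -5.7, 6.7]
width: -0.0004
gripper_force: 3.7
```

```bash
python3 - <<'E'
from m import *
go(25,-119)
E
```

```text
tcp fix [  25.1 -156.2] z 0.0912 delta to (25, -119) [0.0029 0.0371] t 21.55 [-1.4 -5.7  6.7] [ 2.000e-03  9.992e-01 -3.910e-02  5.000e-04]
```

Contact as predicted. Follow the arc another 30 mm, rising a little.

send_rows([
  {"gripper": 1,"linear": [0.0005,0.005,0.002],"delta_rot": [0,0,0]},
  {"gripper": 1,"linear": [0.001,0.01,0.0035],"delta_rot": [0,0,0]},
  {"gripper": 1,"linear": [0.0012,0.015,0.005],"delta_rot": [0,0,0]},
  {"gripper": 1,"linear": [0.0016,0.02,0.006],"delta_rot": [0,0,0]},
  {"gripper": 1,"linear": [0.002,0.025,0.007],"delta_rot": [0,0,0]},
])

```text
clock: 22.05
position: [0.6306, -0.0373, 0.0972]
ee_rot: [0.0, 0.999, -0.04, 0.0]
contact_force: [0.5, -1.7, 2.9]
width: -0.0003
gripper_force: 1.3
```

send_rows([
  {"gripper": 1,"linear": [0.0004,0.005,0.001],"delta_rot": [0,0,0]},
  {"gripper": 1,"linear": [0.0008,0.01,0.001],"delta_rot": [0,0,0]},
])

```text
clock: 22.25
position: [0.6313, -0.0283, 0.0981]
ee_rot: [0.001, 0.999, -0.039, 0.0]
contact_force: [-0.2, -12.6, 3.5]
width: -0.0
gripper_force: 6.5
```

```bash
python3 - <<'E'
from m import *
go(25,-119)
E
```

```text
tcp fix [  24.9 -120.1] z 0.0981 delta to (25, -119) [0.0001 0.0011] t 22.25 [ -0.2 -12.6   3.5] [ 1.100e-03  9.992e-01 -3.920e-02  2.000e-04]
```

send_rows([
  {"gripper": 1,"linear": [0.0002,0.003,0],"delta_rot": [0,0,0]},
  {"gripper": 1,"linear": [0.0003,0.004,0],"delta_rot": [0,0,0]},
  {"gripper": 1,"linear": [0.0003,0.004,0],"delta_rot": [0,0,0]},
])

```text
clock: 22.55
position: [0.6313, -0.0285, 0.0982]
ee_rot: [0.004, 0.999, -0.039, 0.0]
contact_force: [-0.9, -12.1, 4.0]
width: -0.0
gripper_force: 6.5
```

send_rows([
  {"gripper": 1,"linear": [0.0002,0.003,0],"delta_rot": [0,0,0]},
  {"gripper": 1,"linear": [0.0003,0.004,0],"delta_rot": [0,0,0]},
  {"gripper": 1,"linear": [0.0003,0.004,0],"delta_rot": [0,0,0]},
])

```text
clock: 22.85
position: [0.6313, -0.0284, 0.0983]
ee_rot: [0.008, 0.999, -0.039, -0.0]
contact_force: [-1.7, -20.9, 3.4]
width: 0.0
gripper_force: 10.1
```

```bash
python3 - <<'E'
from m import *
go(25,-119)
E
```

```text
tcp fix [  25.  -120.2] z 0.0983 delta to (25, -119) [0.0001 0.0012] t 22.85 [ -1.7 -20.9   3.4] [ 7.700e-03  9.992e-01 -3.870e-02 -2.000e-04]
```

The handle is at its stop: no movement at 21 N, and the position matches upright. Retreat straight back and up, then check.

send_rows([
  {"gripper": 1,"linear": [-0.001,-0.02,0],"delta_rot": [0,0,0]},
  {"gripper": 1,"linear": [-0.003,-0.05,0],"delta_rot": [0,0,0]},
  {"gripper": 1,"linear": [-0.003,-0.06,0.04],"delta_rot": [0,0,0]},
  {"gripper": 1,"linear": [-0.05,-0.1,0.08],"delta_rot": [0,0,0]},
  {"gripper": 1,"linear": [-0.1,-0.14,0.1],"delta_rot": [0,0,0]},
  {"gripper": 1,"linear": [-0.15,-0.16,0.1],"delta_rot": [0,0,0]},
  {"gripper": 1,"linear": [-0.15,-0.16,0.1],"delta_rot": [0,0,0]},
  {"gripper": 1,"linear": [-0.15,-0.16,0.1],"delta_rot": [0,0,0]},
])

```text
clock: 23.65
position: [0.4774, -0.1803, 0.1984]
ee_rot: [-0.0, 0.999, -0.041, -0.001]
contact_force: [0.5, 0.2, 0.2]
width: -0.0003
gripper_force: 0.0
```

```bash
python3 - <<'E'
from m import *
go(25,-119)
s=snap('scene','s16');t=snap('top','t16'); br_scene(t)
A=cv2.resize(t['pixels'][105:225,235:395],(400,300),interpolation=cv2.INTER_CUBIC)
B=cv2.resize(s['pixels'][170:320,250:450],(400,300),interpolation=cv2.INTER_CUBIC)
cv2.imwrite('pics/end.png',np.hstack([A,B]))
E
```

```text
tcp fix [-116.3 -283.9] z 0.1984 delta to (25, -119) [0.154  0.1531] t 23.65 [0.5 0.2 0.2] [-1.000e-04  9.991e-01 -4.140e-02 -1.300e-03]
bracket fix: ctr [26.  23.2] [124.7  71.2] 89.9 min [ -9.6 -39.1] max [61.7 85.5]
```

View pics/end.png

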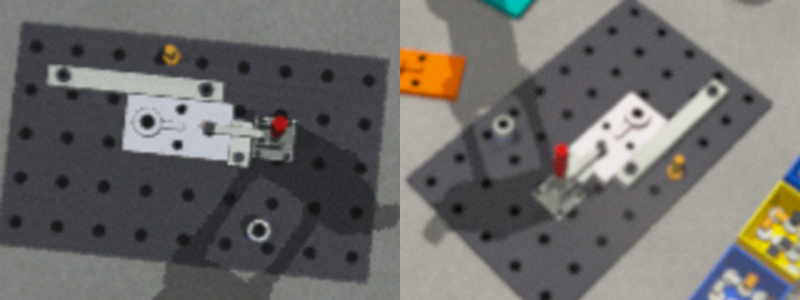

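The bracket is flush and home. The handle is upright (red at (280,124)), the arm is down with its pad on the foot (207,128), and the socket and bolt are untouched. I'll hand it in.

```bash
python3 -c "
from rig import sign_off; print(sign_off())"
```

```text
the job is handed in; nothing more can be done
None
```

I pushed the bracket flush against the back bar and home against the end stop, clamped it with the handle upright, and handed the job in at about 24 s. The final pictures show the clamp pad down on the bracket's foot and the socket and bolt unmoved, but the sign-off gave no verdict and I did not measure the pad's force.

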